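# Hold the tall glass cell in the light gauge's beam

### The job

Swing the bench cabinet's blue door wide open by its bar handle and take the tall glass cell out of the rack on the inside of the door, gripping it only by its two broad frosted side faces and never by its clear end windows. Hold it upright and still in the middle of the light gauge's gap, centred on the beam, so that the light goes in at one clear end and out at the other, with the cell touching nothing but your fingers; the program finishes while still holding it there. Leave the door open, the short cell in its pocket, and the screw bin, bottle and screwdriver where they are.

Things in the scene. Friction and masses are not known exactly. Their poses are not given: they have to be found in the camera images.
- cabinet: Small grey steel cabinet standing fixed on the bench, 160 deep (x) x 230 wide (y) x 205 high, closed roof; origin at the centre of its underside, front (open side, covered by the door) to its -x. The door starts shut.
- door (a joint): Angle of the cabinet's blue door in rad: 0 shut, grows as it opens, stop at 1.9. It turns clockwise seen from above about a vertical axis at the cabinet's left front edge (its +y side, seen from the robot). Panel 224 wide x 195 high x 12 thick, from 5 to 200 mm above the bench. Light friction hinge (about 0.08 N m); it stays where it is left, nothing pulls it shut.
- door_hinge (a point): Point on the door's vertical hinge axis, 165 mm above the bench, on the plane of the door's outer face. Its axes turn with the door: x goes through the panel from the outer face to the inner, -y along the door's width from hinge towards handle, z up.
- rack (a point): Middle of the rack on the door's inside, on its pocket floors, 116 mm above the bench; axes as door_hinge. Two grey pockets are centred 37.5 mm from it along +y and -y (70 and 145 mm from the hinge, 46 mm in from the outer face); rims 12 mm above the floors. Each holds one cell with 1.5 mm play all round, the cell's long side square to the door panel, its near end 13 mm from the panel.
- door_handle (a point): Point on the axis of the door's handle, 165 mm above the bench: a vertical round steel bar, 11 mm in diameter, reaching from 90 to 190 mm above the bench (axis 35 mm clear of the door's outer face), held by two thin stubs, 196 mm from the hinge along the door's width. The bar's top end is free for a grip from above.
- tall_cell: Tall glass cell: closed block 42 long (x) x 16 wide (y) x 55 high, 50 to 100 g, white lid; origin at the centre of its underside, z up. Grip its two broad 42 x 55 faces (+y, -y), which are frosted, across the 16 mm; the narrow 16 x 55 ends (+x, -x) are clear windows 2 mm thick, not to be touched. Starts in either pocket of the rack; a straight lift of 15 mm frees it.
- cell_center (a point): Centre of the tall cell, 27.5 mm above its underside; axes as the cell's.
- short_cell: A second glass cell of the same make and 42 x 16 mm plan but only 36 high, in the other pocket; origin at the centre of its underside. It stays there.
- gauge: Light gauge, fixed on the bench: aluminium base plate 100 (x) x 260 (y) x 18 thick with two grey housings 70 x 50, tops 140 mm above the bench, centred 95 mm either way along its y; each has a black snout of 28 mm diameter, and the clear gap between the snouts is 116 mm. The gap is open above and to both sides (x). Origin at the centre of the base's underside.
- beam (a point): Middle of the gauge's beam, halfway between the snouts, 105 mm above the bench. The light runs along this frame's y axis, level; beam about 3 mm thick, drawn as a faint line. z up.
- screw_bin: Blue open bin of screws, 120 x 100 x 70 high; bystander.
- bottle: White plastic bottle, 60 in diameter, 120 high; bystander.
- driver: Screwdriver lying on the bench nearer the robot; bystander.

How it is judged (in metres and radians):
On the way, in this order (a step that is already met when the one before it is completed fails the run):
1. the door is swung wide open, with the tall cell still in its pocket (value of joint door above 1.1 rad and height (world z) of tall_cell below 0.124 m), for 0.2 s.
2. the tall cell is lifted clear of the rack, gripped by its frosted faces (height (world z) of tall_cell above 0.135 m and contact force between the fingers and tall_cell_c0 above 1 N), for 0.2 s.
At the end, for the whole second after the job is handed in: Tall cell held by its frosted faces (over 1 N), centre within 6 mm sideways, 15 mm in height and 25 mm along the beam of its middle, long axis within 0.15 rad of the beam, upright within 0.12 rad, under 20 mm/s, off the gauge; door open over 1.0 rad; short cell in its pocket (x of cell_center in the frame of beam between -0.006 and 0.006 m and y of cell_center in the frame of beam between -0.025 and 0.025 m and z of cell_center in the frame of beam between -0.015 and 0.015 m and angle between the x axis of tall_cell and the y axis of beam, either way round below 0.15 rad and angle between tall_cell's own z axis and vertical below 0.12 rad and contact force between the fingers and tall_cell_c0 above 1 N and contact force between tall_cell and gauge below 0.05 N and linear speed of tall_cell below 0.02 m/s and value of joint door above 1 rad and height (world z) of short_cell between 0.11 and 0.124 m); the arm keeps its last pose, push and grip.
It fails at once if the fingers press on a clear end window of the tall cell (over 1 N) (contact force between the fingers and tall_cell_c1 above 1 N or contact force between the fingers and tall_cell_c2 above 1 N).
It fails at once if the tall cell is dropped onto the bench or the gauge's base (height (world z) of tall_cell below 0.045 m).
It fails at once if the short cell is taken or knocked out of its pocket (height (world z) of short_cell below 0.105 m or height (world z) of short_cell above 0.13 m or angle between short_cell's own z axis and vertical above 0.4 rad).
It fails at once if a bystander (screw bin, bottle, screwdriver) is moved over 30 mm (distance of any of screw_bin, bottle, driver from where it was at the start of the episode above 0.03 m).
It also fails if it takes over 64 s, if anything falls off the work surface, if the arm or the gripper's body presses on something with over 40 N, if the wrist force passes 120 N, or if a joint passes its speed limit or range.

### The arm

A 6-joint arm with a two-finger parallel gripper is mounted at the origin on the work surface. World frame = base frame: x ahead of the robot, y to its left, z up, the work surface at z = 0. Lengths are in m, angles in degrees, forces in N, time in s.
With the tool pointing down it reaches from about 0.3 to 0.775 m from the base axis. Payload 14.6 kg.
Tool frame: the origin (TCP) lies midway between the tips of the shut fingers; the grasp point (between the pads) lies 19 mm behind it; z points along the fingers, y is the line along which they close (so a half turn about z gives the same grasp; the last joint's range is limited). The gripper opens to 94 mm and grips with 3 to 60 N. Pads are 16 mm wide; open, the fingers measure 119 mm over their backs; the gripper's body (75 mm by 177 mm) begins 78 mm behind the grasp point.
Start: joints at [-73.774, 17.183, 87.147, -0, 75.671, -3.816], TCP at [0.188, -0.517, 0.205] pointing down, gripper open.
Joint ranges: [-173.82, 173.82], [-45.26, 126.66], [13.44, 144.39], [-59.66, 239.66], [0, 175.72], [-146.38, 146.38]. Speed limits (degrees/s): [127.2, 127.2, 147.25, 180, 180, 180].

### API

Orientations are given as a 3x3 rotation matrix whose columns are the frame's x, y, z axes.
In Python, from station import ctrl, viewer, ticket, search_frame gives the robot as it stands.
- The arm moves only by the tool arm_command, never from a script. Its argument "commands" is a list of rows, each a list of 4 numbers: the shift along the tool's x, y, z in cm, then the turn about the tool's z in degrees. A call has 1 to 8 rows; each row shifts and turns the commanded pose from where the row before left it, along the tool's axes as they then stand; what a row does not reach is not made up. A row lasts 1/8 s, in which the tool goes at most 62.5 mm and 10.7 degrees, less where a joint would pass 70% of its speed; a pose out of reach is approached as far as the arm can. A call is refused whole if a number of a shift passes 6.25 or a number of a turn 10.7, either way. A call with a gripper value outside its range is refused whole. "jaw" is the finger opening in cm, from 0 to 9.4, set as the call begins (left out, the last holds). The fingers move at their own pace and stop on an object; the grip force is fixed at half the most. Time passes only in rows, so rows that do not move let the fingers close. It gives the time, the measured TCP pose, the force, the opening and the grip force at its end, in the units of the state.
- ctrl.state(): the state, without advancing time (a new reading comes with each control period).
- viewer.capture(name): name is "side" or "top" or "wrist"; returns a dict with "frame" (384x512x3 uint8, red, green, blue), "fx", "fy", "cx", "cy" (pixels), "cam_to_world" (4x4, takes a point from camera to world coordinates); the wrist camera has in their place "tool_from_camera" (4x4, takes a point from camera to tool coordinates, whose origin is the TCP and whose axes are the flange's). Camera axes: x right, y down, z forward; pixel columns grow to the right and rows downward; lengths in m; the calibration is good to about 2 mm. The wrist camera is an equidistant fisheye: a pixel r from the principal point sees the ray r / f radians off the axis. A picture is of the moment at which its call begins: read the wrist's pose just before it. There is no depth.
- ticket.sign_off(): hands the job in; it is judged then, once.
Trained networks look in the newest picture that a camera, given by its name, has taken for a name from the list of things; names that differ only in an ending like _2 or _b are one class to them, and where a whole thing is asked for, a point or a joint stands for the part that bears it (a point fixed in the world has none). Each returns a list of dicts, best first, with "conf" (0 to 1); they miss things now and then, are a little off and sometimes report something else, mostly with a low value. They report only what shows in the picture. A call takes as long as a camera call.
- search_frame(camera, name): "uv" ([column, row] in pixels, amid what is visible of it).
The state is a dict: "clock": time; "joint_pos": joint angles; "qd": joint speeds; "joint_torque": joint torques, N m; "tool_pos": TCP position; "eef_rot": TCP orientation; "wrist_force": force on the tool from outside, world axes, zero at the start; "moment": the same for the moment, N m; "opening": opening from 0.0 (shut) to 1.0 (fully open); "grip_force": force on a finger pad.
Only numpy, scipy, OpenCV 4.12 (cv2) and the standard library are available. Lean on these libraries where they do the work, as an engineer would, in place of code of your own. Each camera call takes 0.05 s, during which the arm holds its last target. There are 200 camera calls.

## Working session

There is one attempt and no reset: what is moved stays moved. The work goes in short steps, Python scripts to look and compute and a tool call to move; the robot and the scene stay as the last step left them, time stands still between calls to the robot, and variables do not carry over. Pictures are saved under pics/ and viewed, at most 10 in all, crops included, and the job is handed in when it is done.

Besides the shell and the picture viewer there is one more tool, called after "Emit:" as name([rows], argument=value, ...), one row to a line, values as JSON. arm_command: Moves the arm, as the interface text tells. Its arguments: {"type":"object","properties":{"commands":{"type":"array","items":{"type":"array","items":{"type":"number"}}},"jaw":{"type":"number"}},"required":["commands"]}

```bash
ls; mkdir -p pics
cat > h.py <<'E'
import numpy as np, cv2
from station import ctrl, viewer, ticket, search_frame
def cap(n,f=None):
    c=viewer.capture(n)
    if f: cv2.imwrite('pics/'+f,np.ascontiguousarray(c['frame'][:,:,::-1]))
    return c
def proj(c,P):
    T=np.linalg.inv(np.array(c['cam_to_world'])); p=T[:3,:3]@np.array(P,float)+T[:3,3]
    return [round(float(c['fx']*p[0]/p[2]+c['cx']),1),round(float(c['fy']*p[1]/p[2]+c['cy']),1)]
def ray(c,uv):
    T=np.array(c['cam_to_world']); d=T[:3,:3]@np.array([(uv[0]-c['cx'])/c['fx'],(uv[1]-c['cy'])/c['fy'],1.])
    return T[:3,3],d
def onz(c,uv,z):
    o,d=ray(c,uv); return (o+d*(z-o[2])/d[2]).round(4)
E
python3 - <<'E'
from h import *
s=ctrl.state();print(s['clock'],s['tool_pos'],np.round(s['eef_rot'],3).tolist())
for n in ('top','side'):
    c=cap(n,n+'0.png'); print(n,np.round(c['cam_to_world'],3).tolist(),c['fx'],c['cx'],c['cy'])
    for k in ('cabinet','door','door_handle','gauge','tall_cell','screw_bin','bottle','driver'):
        r=search_frame(n,k)
        print(k,[(np.round(q['uv'],1).tolist(),round(q['conf'],2),onz(c,q['uv'],{'cabinet':.205,'door':.2,'door_handle':.19,'gauge':.018,'screw_bin':.07,'bottle':.12,'driver':.01}.get(k,.1)).tolist()) for q in r[:2]])
a=cv2.imread('pics/top0.png');b=cv2.imread('pics/side0.png')
cv2.imwrite('pics/top0b.png',cv2.resize(a,(800,600),interpolation=2));cv2.imwrite('pics/side0b.png',cv2.resize(b,(800,600),interpolation=2))
E
```

```text
pics
0.0 [ 0.1884122  -0.51643354  0.20488143] [[0.939, 0.343, -0.0], [0.343, -0.939, 0.001], [0.0, -0.001, -1.0]]
top [[-0.016, -0.999, 0.047, 0.491], [-1.0, 0.015, -0.013, 0.014], [0.012, -0.047, -0.999, 1.1], [0.0, 0.0, 0.0, 1.0]] 440.5223547866842 255.4752814615606 193.2331395790939
cabinet [([188.3, 105.1], 0.61, [0.7162, 0.1369, 0.205])]
door [([197.2, 149.3], 0.59, [0.6256, 0.1202, 0.2]), ([345.8, 188.6], 0.45, [0.5402, -0.1833, 0.2])]
door_handle [([195.9, 154.0], 0.92, [0.6173, 0.1242, 0.19])]
gauge [([346.7, 188.5], 0.84, [0.5503, -0.2254, 0.018])]
tall_cell []
screw_bin [([307.0, 96.0], 0.85, [0.7682, -0.1253, 0.07])]
bottle [([254.9, 267.3], 0.75, [0.3735, 0.005, 0.12])]
driver [([380.8, 256.2], 0.78, [0.382, -0.3072, 0.01]), ([187.2, 105.3], 0.36, [0.7647, 0.1666, 0.01])]
side [[-0.958, -0.216, 0.189, 0.363], [-0.286, 0.75, -0.596, 0.653], [-0.013, -0.625, -0.78, 0.958], [0.0, 0.0, 0.0, 1.0]] 395.95393297764474 258.9596877893796 198.99578608198394
cabinet [([180.6, 223.5], 0.7, [0.6996, 0.1982, 0.205])]
door [([221.5, 232.0], 0.97, [0.6013, 0.191, 0.2])]
door_handle [([220.9, 230.6], 0.9, [0.6071, 0.1816, 0.19])]
gauge [([283.7, 164.9], 0.74, [0.5534, -0.2244, 0.018])]
tall_cell [([337.3, 159.4], 0.44, [0.3875, -0.2143, 0.1])]
screw_bin [([207.5, 160.3], 0.62, [0.7767, -0.1296, 0.07])]
bottle [([328.3, 229.3], 0.66, [0.3673, 0.0585, 0.12])]
driver [([336.9, 161.2], 0.69, [0.39, -0.2966, 0.01])]
```

View pics/top0b.png

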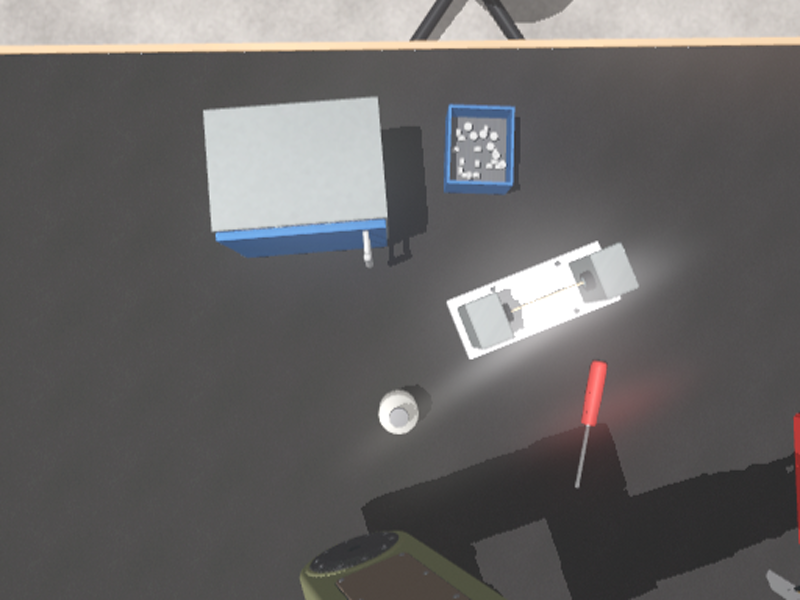

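View pics/side0b.png

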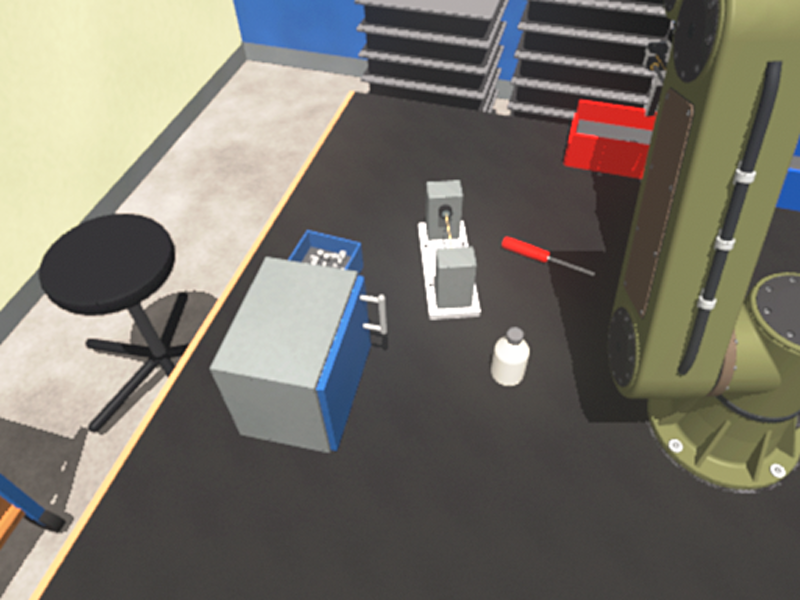

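The top view shows the cabinet roof with corners at (204,110), (377,97), (386,218) and (212,231) in the 800 px view. The handle bar is near (368,264), the gauge is at (540,300) with its beam from (512,310) to (585,284), the bin is at (480,150), and the bottle at (398,410). The side view shows the bar from about (382,296) to (383,334).

```bash
cat >> h.py <<'E'
def rot(a): return np.array([[np.cos(a),-np.sin(a)],[np.sin(a),np.cos(a)]])
def fitrect(P,L):  # least squares planar pose of known local corners
    P=np.array(P);L=np.array(L);c=P.mean(0);l=L.mean(0)
    H=(L-l).T@(P-c);a=np.arctan2(H[0,1]-H[1,0],H[0,0]+H[1,1])
    return c-rot(a)@l,a,(P-c-(L-l)@rot(a).T)
E
python3 - <<'E'
from h import *
c=cap('top');d=cap('side');k=1.5625
W=lambda c,L,z:[onz(c,[u/k,v/k],z)[:2] for u,v in L]
P=W(c,[(204,110),(377,97),(386,218),(212,231)],.205)
print('cab',fitrect(P,[(.08,.115),(.08,-.115),(-.08,-.115),(-.08,.115)]))
P=W(c,[(447,301),(598,241),(620,297),(470,358)],.018)
print('gau',fitrect(P,[(.05,.13),(.05,-.13),(-.05,-.13),(-.05,.13)]))
print('gau housings top', W(c,[(485,319),(608,271)],.14))
print('beam',W(c,[(512,310),(585,284)],.105))
print('bar', W(c,[(367,263)],.19),W(d,[(380,296)],.19),W(d,[(383,334)],.09))
E
```

```text
cab (array([0.7168 , 0.13605]), np.float64(0.06201711218537408), array([[ 0.00018119, -0.00108711],
       [ 0.0006264 ,  0.00087073],
       [-0.00058119,  0.00138711],
       [-0.0002264 , -0.00117073]]))
gau (array([ 0.543225, -0.212975]), np.float64(0.36418492349848475), array([[-0.00134131, -0.00190826],
       [-0.00235013, -0.00036052],
       [ 0.00169131,  0.00295826],
       [ 0.00200013, -0.00068948]]))
gau housings top [array([ 0.5106, -0.1181]), array([ 0.5753, -0.2926])]
beam [array([ 0.5237, -0.1624]), array([ 0.5599, -0.2696])]
bar [array([0.5863, 0.0438])] [array([0.596 , 0.0474])] [array([0.5943, 0.0496])]
```

```bash
cat >> h.py <<'E'
def pose():
    s=ctrl.state();R=np.array(s['eef_rot']);return np.array(s['tool_pos']),np.degrees(np.arctan2(R[1,0],R[0,0]))
def plan(wps,start=None):
    """wps: list of (x,y,z,yaw,nrows); prints rows in tool axes, tool assumed pointing down"""
    p,yaw=start or pose();rows=[]
    for x,y,z,ty,n in wps:
        dy=(ty-yaw) if abs(ty-yaw)<=180 else (ty-yaw+180)%360-180
        for i in range(n):
            k=n-i;d=(np.array([x,y,z])-p)/k;t=round(-(yaw_left:=dy*(1-i/n))/k,1)
            l=rot(-np.radians(yaw))@d[:2];s=np.round(100*np.array([l[0],-l[1],-d[2]]),2)
            rows.append(s.tolist()+[t]);w=rot(np.radians(yaw))@[s[0],-s[1]]
            p=p+np.array([w[0],w[1],-s[2]])/100;yaw-=t
    for i in range(0,len(rows),8): print(rows[i:i+8])
    print('end',p.round(4),round(yaw,1))
E
python3 - <<'E'
from h import *
p,y=pose();plan([(.592,.046,.26,y+163.5,16)])
E
```

```text
[[3.57, -2.44, -0.34, np.float64(-10.2)], [3.95, -1.77, -0.34, np.float64(-10.2)], [4.2, -1.04, -0.34, np.float64(-10.2)], [4.32, -0.28, -0.34, np.float64(-10.2)], [4.3, 0.49, -0.34, np.float64(-10.2)], [4.15, 1.24, -0.34, np.float64(-10.2)], [3.86, 1.96, -0.34, np.float64(-10.2)], [3.45, 2.61, -0.34, np.float64(-10.2)]]
[[2.94, 3.18, -0.34, np.float64(-10.2)], [2.32, 3.65, -0.34, np.float64(-10.2)], [1.64, 4.0, -0.34, np.float64(-10.2)], [0.91, 4.23, -0.34, np.float64(-10.2)], [0.14, 4.33, -0.34, np.float64(-10.2)], [-0.62, 4.28, -0.35, np.float64(-10.2)], [-1.37, 4.11, -0.34, np.float64(-10.2)], [-2.08, 3.79, -0.35, np.float64(-10.2)]]
end [0.592 0.046 0.26 ] 183.2
```

Emit:
arm_command([
  [3.6,-2.4,-0.35,-10.2],
  [3.95,-1.8,-0.35,-10.2],
  [4.2,-1.0,-0.35,-10.2],
  [4.3,-0.3,-0.35,-10.2],
  [4.3,0.5,-0.35,-10.2],
  [4.15,1.25,-0.35,-10.2],
  [3.85,1.95,-0.35,-10.2],
  [3.45,2.6,-0.35,-10.2],
], jaw=5)

```text
clock: 2.0
tool_pos: [0.3911, -0.2346, 0.2337]
eef_rot: [[-0.207, 0.978, 0.0], [0.978, 0.207, -0.0], [-0.0, 0.0, -1.0]]
wrist_force: [0.5, -0.5, 0.6]
opening: 0.532
grip_force: 0.0
```

Emit:
arm_command([
  [2.95,3.2,-0.35,-10.2],
  [2.3,3.65,-0.35,-10.2],
  [1.65,4.0,-0.35,-10.2],
  [0.9,4.25,-0.35,-10.2],
  [0.15,4.3,-0.35,-10.2],
  [-0.6,4.3,-0.35,-10.2],
  [-1.35,4.1,-0.35,-10.2],
  [-2.1,3.8,-0.35,-10.2],
])

```text
clock: 3.0
tool_pos: [0.593, 0.047, 0.2616]
eef_rot: [[-0.998, -0.062, 0.0], [-0.062, 0.998, -0.0], [-0.0, -0.0, -1.0]]
wrist_force: [-0.1, -0.3, 0.4]
opening: 0.533
grip_force: 0.0
```

```bash
cat >> h.py <<'E'
def wproj(c,P,p,R):
    T=np.linalg.inv(np.array(c['tool_from_camera']));q=T[:3,:3]@(R.T@(np.array(P,float)-p))+T[:3,3]
    th=np.arctan2(np.hypot(q[0],q[1]),q[2]);r=np.hypot(q[0],q[1])+1e-12
    return [round(float(c['fx']*th*q[0]/r+c['cx']),1),round(float(c['fy']*th*q[1]/r+c['cy']),1)]
def wonz(c,uv,z,p,R):
    a=np.array([(uv[0]-c['cx'])/c['fx'],(uv[1]-c['cy'])/c['fy']]);th=np.linalg.norm(a)
    d=np.append(a/th*np.sin(th),np.cos(th));T=np.array(c['tool_from_camera'])
    d=R@(T[:3,:3]@d);o=R@T[:3,3]+p;return (o+d*(z-o[2])/d[2]).round(4)
def wcap(f=None):
    s=ctrl.state();p,R=np.array(s['tool_pos']),np.array(s['eef_rot']);return cap('wrist',f),p,R
E
python3 - <<'E'
from h import *
c,p,R=wcap('w1.png');print(pose(),np.round(c['tool_from_camera'],3).tolist(),c['fx'],c['cx'])
print('pred top',wproj(c,[.592,.046,.19],p,R),'bot',wproj(c,[.592,.046,.09],p,R),'tcp',wproj(c,p,p,R))
for k in ('door_handle','door','gauge'): print(k,[(np.round(q['uv'],1),q['conf']) for q in search_frame('wrist',k)])
t=cap('top','t1.png');print('pred top cam',proj(t,[.592,.046,.19]))
E
```

```text
(array([0.5946341 , 0.05052531, 0.2614362 ]), np.float64(-175.75907144617457)) [[0.001, -0.968, -0.252, 0.073], [1.0, 0.001, -0.001, -0.0], [0.001, -0.252, 0.968, -0.18], [0.0, 0.0, 0.0, 1.0]] 297.3186396354542 251.72959374441447
pred top [251.1, 198.8] bot [251.4, 176.0] tcp [252.1, 230.6]
door_handle [(array([321.1, 219.4]), 0.85)]
door [(array([320.3, 221.8]), 0.58)]
gauge [(array([ 92.5, 128.2]), 0.79), (array([321.8, 221.9]), 0.55)]
pred top cam [233.8, 165.6]
```

View pics/w1.png

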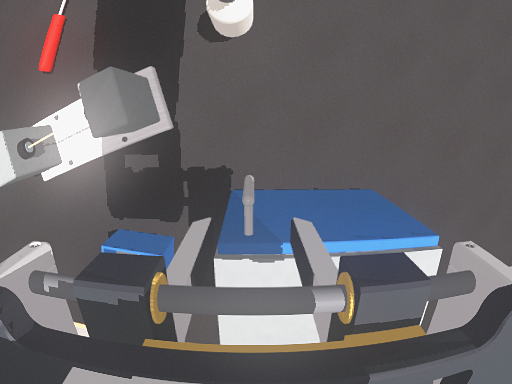

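The wrist view shows the bar from (249,178) to about (249,200), within 2 px of my prediction, with the fingers straddling it. I'll go down and grip.

Emit:
arm_command([
  [0.2,-0.55,2,0.5],
  [0,0,3,0],
  [0,0,3,0],
  [0,0,2.4,0],
  [0,0,0,0],
  [0,0,0,0],
])

```text
clock: 4.0
tool_pos: [0.5909, 0.0395, 0.1588]
eef_rot: [[-0.999, -0.047, 0.002], [-0.047, 0.999, -0.0], [-0.002, -0.0, -1.0]]
wrist_force: [-0.3, -0.3, 0.2]
opening: 0.533
grip_force: 0.0
```

Emit:
arm_command([
  [0,0,0,0],
  [0,0,0,0],
  [0,0,0,0],
  [0,0,0,0],
  [0,0,0,0],
  [0,0,0,0],
  [0,0,0,0],
  [0,0,0,0],
], jaw=0)

```text
clock: 5.0
tool_pos: [0.5904, 0.0434, 0.1575]
eef_rot: [[-0.999, -0.05, -0.0], [-0.05, 0.999, 0.005], [-0.0, 0.005, -1.0]]
wrist_force: [-0.1, 21.7, 2.0]
opening: 0.11
grip_force: 30.0
```

Run:
```python
from h import *
p,y=pose();print(p,y,ctrl.state()['opening'],ctrl.state()['wrist_force'])
# arc about hinge; turn per row 5deg
h=np.array([.618,.242]);b=np.array([.592,p[1]])
print(np.hypot(*(p[:2]-h)))
w=[];a=-5;n=17
for i in range(1,n+1):
    q=h+rot(np.radians(a*i))@(p[:2]-h);w.append((q[0],q[1],p[2],y+a*i,1))
plan(w,(p,y))
```

```text
[0.59044511 0.04339795 0.157538  ] -177.15684277462475 0.10958462484953878 [-0.05005666 21.66910271  2.03913203]
0.20050448292215015
[[1.7, 0.4, -0.0, np.float64(5.0)], [1.71, 0.4, -0.0, np.float64(5.0)], [1.7, 0.4, -0.0, np.float64(5.0)], [1.7, 0.4, -0.0, np.float64(5.0)], [1.7, 0.4, -0.0, np.float64(5.0)], [1.71, 0.4, -0.0, np.float64(5.0)], [1.7, 0.4, -0.0, np.float64(5.0)], [1.7, 0.41, -0.0, np.float64(5.0)]]
[[1.71, 0.4, -0.0, np.float64(5.0)], [1.7, 0.4, -0.0, np.float64(5.0)], [1.7, 0.4, -0.0, np.float64(5.0)], [1.7, 0.4, -0.0, np.float64(5.0)], [1.71, 0.4, -0.0, np.float64(5.0)], [1.7, 0.4, -0.0, np.float64(5.0)], [1.7, 0.4, -0.0, np.float64(5.0)], [1.7, 0.4, -0.0, np.float64(5.0)]]
[[1.71, 0.4, -0.0, np.float64(5.0)]]
end [0.4177 0.2522 0.1575] -262.2
```

Emit:
arm_command([
  [0,0.35,0,0],
  [1.36,0.32,0,4],
  [1.36,0.32,0,4],
  [1.36,0.32,0,4],
  [1.36,0.32,0,4],
  [0,0,0,0],
])

```text
clock: 5.75
tool_pos: [0.5361, 0.0587, 0.1576]
eef_rot: [[-0.973, 0.231, -0.001], [0.231, 0.973, -0.002], [0.001, -0.002, -1.0]]
wrist_force: [-2.8, -6.3, -0.4]
opening: 0.112
grip_force: 30.0
```

Run:
```python
from h import *
s=ctrl.state();p,y=pose();F=np.array(s['wrist_force']);print(p,y,s['opening'],F,s['moment'],'tool F',(np.array(s['eef_rot']).T@F).round(1))
```

```text
[0.53612386 0.05870499 0.15755961] 166.67084488100855 0.11229911761902286 [-2.8222322  -6.25399951 -0.42575069] [-1.18218003  0.41869376  0.02073048] tool F [ 1.3 -6.7  0.4]
```

Emit:
arm_command([
  [1.36,0.25,0,4],
  [1.36,0.3,0,4],
  [1.36,0.32,0,4],
  [1.36,0.32,0,4],
  [1.36,0.32,0,4],
  [1.36,0.32,0,4],
  [1.36,0.32,0,4],
  [0,0,0,0],
])

```text
clock: 6.75
tool_pos: [0.4593, 0.1183, 0.1575]
eef_rot: [[-0.751, 0.66, -0.003], [0.66, 0.751, -0.002], [0.001, -0.004, -1.0]]
wrist_force: [-13.3, -10.6, 8.4]
opening: 0.109
grip_force: 30.0
```

Run:
```python
from h import *
s=ctrl.state();p,y=pose();F=np.array(s['wrist_force']);print(p,y,s['opening'],'tool F',(np.array(s['eef_rot']).T@F).round(1))
A=np.array([[.5904,.0434],[.5361,.0587],p[:2]])
x=np.linalg.solve(2*(A[1:]-A[0]),(A[1:]**2).sum(1)-(A[0]**2).sum());print('circ',x,np.hypot(*(A[0]-x)))
```

```text
[0.45933972 0.11826075 0.15747863] 138.70657873030294 0.10877259262522693 tool F [  3.  -16.8  -8.3]
circ [0.61717502 0.24243096] 0.20082386062842203
```

Emit:
arm_command([
  [1.36,0.0,0,4],
  [1.36,0.28,0,4],
  [1.36,0.3,0,4],
  [1.36,0.3,0,4],
  [1.36,0.3,0,4],
  [1.36,0.3,0,4],
  [0,0,0,0],
])

```text
clock: 7.62
tool_pos: [0.423, 0.1917, 0.1576]
eef_rot: [[-0.418, 0.908, 0.003], [0.908, 0.418, 0.001], [-0.0, 0.003, -1.0]]
wrist_force: [9.3, 3.3, -6.8]
opening: 0.107
grip_force: 30.0
```

Emit:
arm_command([
  [1.36,0.25,0,4],
  [1.36,0.28,0,4],
  [1.36,0.3,0,4],
  [1.36,0.3,0,4],
  [1.36,0.3,0,4],
  [0,0,0,0],
  [0,0,0,0],
])

```text
clock: 8.5
tool_pos: [0.4176, 0.2596, 0.1576]
eef_rot: [[-0.083, 0.997, 0.003], [0.997, 0.083, 0.0], [-0.0, 0.003, -1.0]]
wrist_force: [10.2, -0.2, -4.8]
opening: 0.11
grip_force: 30.0
```

Run:
```python
from h import *
s=ctrl.state();p,y=pose();F=np.array(s['wrist_force']);print(p,y,s['opening'],'tool F',(np.array(s['eef_rot']).T@F).round(1))
h=np.array([.6172,.2424]);v=p[:2]-h;print('r',np.hypot(*v),'theta',np.degrees(np.arctan2(.0434-h[1],.5904-h[0])-np.arctan2(*v[::-1]))%360)
```

```text
[0.417578   0.25960623 0.15757603] 94.73747922117202 0.10973064460255241 tool F [-1.1 10.1  4.9]
r 0.20036217010985324 theta 87.25631261711561
```

Emit:
arm_command([
  [0,0,0,0],
  [0,0,0,0],
  [0,0,0,0],
  [0,0,0,0],
  [0,0,-3,0],
  [0,0,-4,0],
  [0,0,-5,0],
  [0,0,0,0],
], jaw=5)

```text
clock: 9.5
tool_pos: [0.4172, 0.2601, 0.2808]
eef_rot: [[-0.083, 0.997, 0.005], [0.997, 0.083, 0.003], [0.002, 0.006, -1.0]]
wrist_force: [-0.6, 0.0, -0.6]
opening: 0.532
grip_force: 0.0
```

Run:
```python
from h import *
plan([(.515,.165,.275,96.3,3)])
```

```text
[[-3.43, 2.99, 0.19, np.float64(-0.5)], [-3.46, 2.96, 0.2, np.float64(-0.5)], [-3.48, 2.92, 0.19, np.float64(-0.5)]]
end [0.515 0.165 0.275] 96.2
```

Emit:
arm_command([
  [-3.45,3,0.2,-0.5],
  [-3.45,2.95,0.2,-0.5],
  [-3.5,2.9,0.2,-0.5],
  [0,0,0,0],
  [0,0,0,0],
])

```text
clock: 10.12
tool_pos: [0.5134, 0.1644, 0.2706]
eef_rot: [[-0.108, 0.994, -0.001], [0.994, 0.108, -0.0], [-0.0, -0.001, -1.0]]
wrist_force: [0.3, -0.3, 0.6]
opening: 0.532
grip_force: 0.0
```

Run:
```python
from h import *
c,p,R=wcap('w2.png');print(pose())
for n,q in (('near',(.5527,.189)),('far',(.478,.181))): print(n,[wproj(c,[*q,z],p,R) for z in (.171,.152)])
for k in ('tall_cell','short_cell','gauge','door','rack'): print(k,[(np.round(q['uv'],1).tolist(),round(q['conf'],2)) for q in search_frame('wrist',k)])
cv2.imwrite('pics/w2b.png',cv2.resize(cv2.imread('pics/w2.png'),(800,600),interpolation=2))
```

```text
(array([0.51327827, 0.16472129, 0.27096203]), np.float64(96.2733775092981))
near [[295.3, 171.1], [292.6, 167.7]]
far [[217.2, 170.9], [219.3, 167.4]]
tall_cell [([244.8, 145.5], 0.71), ([291.9, 168.9], 0.62)]
short_cell [([219.0, 162.6], 0.6)]
gauge [([235.9, 330.3], 0.83)]
door [([245.1, 143.6], 0.61)]
rack [([240.7, 144.5], 0.85)]
```

View pics/w2b.png

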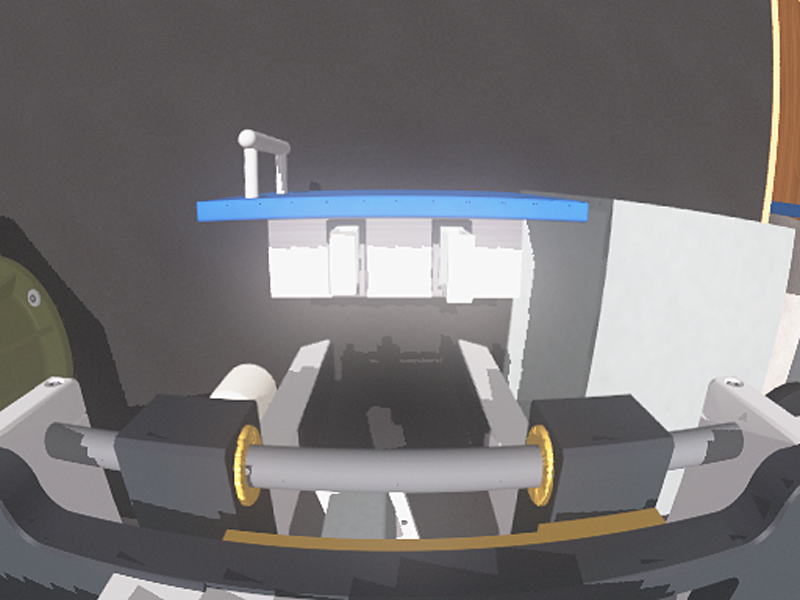

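The view shows two cells in the rack. The right-hand one (lid centre at 460,267) is taller and matches my prediction for the tall cell in the hinge-side pocket. The short cell is on the left at (344,262).

Run:
```python
from h import *
print(pose());plan([(.552,.189,.27,96.3,2),(.552,.189,.2,96.3,4)])
```

```text
(array([0.51356435, 0.16465492, 0.2715922 ]), np.float64(96.29203400970947))
[[1.0, 2.04, 0.08, np.float64(-0.0)], [1.0, 2.05, 0.08, np.float64(-0.0)], [-0.0, -0.0, 1.75, np.float64(-0.0)], [-0.0, -0.0, 1.75, np.float64(-0.0)], [-0.0, -0.0, 1.75, np.float64(-0.0)], [-0.0, -0.0, 1.75, np.float64(-0.0)]]
end [0.552 0.189 0.2  ] 96.3
```

Emit:
arm_command([
  [1,2.05,0.1,0],
  [1,2.05,0.1,0],
  [0,0,1.75,0],
  [0,0,1.75,0],
  [0,0,1.75,0],
  [0,0,1.75,0],
  [0,0,0,0],
  [0,0,0,0],
])

```text
clock: 11.42
tool_pos: [0.5527, 0.1885, 0.2]
eef_rot: [[-0.109, 0.994, 0.001], [0.994, 0.109, 0.0], [0.0, 0.001, -1.0]]
wrist_force: [0.0, -0.5, 0.2]
opening: 0.534
grip_force: 0.0
```

Run:
```python
from h import *
c,p,R=wcap('w3.png');print(pose())
print([wproj(c,[.552,.189,z],p,R) for z in (.171,)])
w=np.array([-.994,-.110]);n=np.array([.110,-.994])
print('corners',[wproj(c,[*(np.array([.552,.189])+a*.021*n+b*.008*w),.171],p,R) for a in(-1,1) for b in (-1,1)])
cv2.imwrite('pics/w3b.png',cv2.resize(cv2.imread('pics/w3.png')[100:300,150:400],(800,640),interpolation=2)[:600])
```

```text
(array([0.55275181, 0.18855369, 0.20019228]), np.float64(96.24298790128017))
[[250.9, 214.6]]
corners [[261.9, 187.2], [239.9, 187.2], [261.4, 240.4], [240.6, 240.4]]
```

View pics/w3b.png

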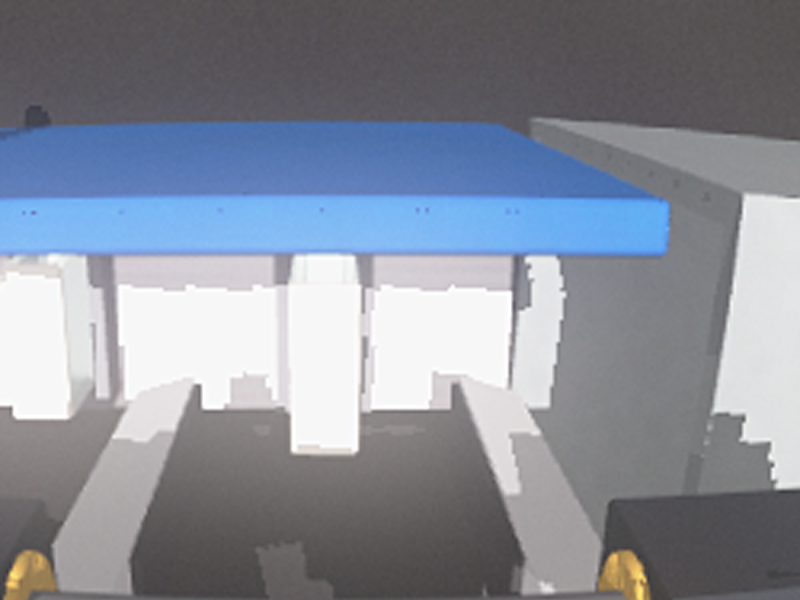

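The lid spans (240–263, 189–241) in the full frame, within 2 px of prediction and centred between the fingers. I'll descend and grip.

Emit:
arm_command([
  [0,0,2,0],
  [0,0,2,0],
  [0,0,1.7,0],
  [0,0,1,0],
  [0,0,0,0],
  [0,0,0,0],
])

```text
clock: 12.22
tool_pos: [0.5528, 0.1886, 0.1332]
eef_rot: [[-0.109, 0.994, 0.001], [0.994, 0.109, 0.0], [0.0, 0.001, -1.0]]
wrist_force: [-1.0, -1.2, -0.1]
opening: 0.532
grip_force: 0.0
```

Emit:
arm_command([
  [0,0,0,0],
  [0,0,0,0],
  [0,0,0,0],
  [0,0,0,0],
  [0,0,0,0],
  [0,0,0,0],
  [0,0,0,0],
], jaw=0.5)

```text
clock: 13.1
tool_pos: [0.5525, 0.1885, 0.1325]
eef_rot: [[-0.109, 0.994, 0.0], [0.994, 0.109, 0.0], [-0.0, 0.0, -1.0]]
wrist_force: [-0.1, 0.0, 0.3]
opening: 0.171
grip_force: 30.0
```

Emit:
arm_command([
  [0,0,-0.5,0],
  [0,0,-0.8,0],
  [0,0,-1.2,0],
  [0,0,-1.5,0],
  [0,0,-2,0],
  [0,0,-2,0],
  [0,0,0,0],
  [0,0,0,0],
])

```text
clock: 14.1
tool_pos: [0.5523, 0.1884, 0.2119]
eef_rot: [[-0.109, 0.994, -0.001], [0.994, 0.109, -0.0], [-0.0, -0.001, -1.0]]
wrist_force: [1.0, 0.1, -0.4]
opening: 0.165
grip_force: 30.0
```

Run:
```python
from h import *
print(pose(),ctrl.state()['opening'],ctrl.state()['grip_force']);plan([(.543,-.212,.2,110.5,14)])
```

```text
(array([0.55225053, 0.18840633, 0.21192904]), np.float64(96.23990563386143)) 0.16542080306796933 29.999925792217255
[[-2.84, -0.38, 0.09, np.float64(-1.0)], [-2.83, -0.43, 0.08, np.float64(-1.0)], [-2.82, -0.47, 0.09, np.float64(-1.0)], [-2.81, -0.52, 0.08, np.float64(-1.0)], [-2.8, -0.57, 0.09, np.float64(-1.0)], [-2.79, -0.62, 0.08, np.float64(-1.0)], [-2.78, -0.67, 0.09, np.float64(-1.0)], [-2.77, -0.72, 0.08, np.float64(-1.0)]]
[[-2.76, -0.77, 0.09, np.float64(-1.0)], [-2.74, -0.82, 0.08, np.float64(-1.0)], [-2.73, -0.86, 0.09, np.float64(-1.0)], [-2.71, -0.91, 0.08, np.float64(-1.0)], [-2.7, -0.96, 0.09, np.float64(-1.0)], [-2.67, -1.01, 0.08, np.float64(-1.0)]]
end [ 0.543 -0.212  0.2  ] 110.2
```

Emit:
arm_command([
  [-1.4,-0.2,0,0],
  [-2.85,-0.4,0.1,-1],
  [-2.85,-0.45,0.1,-1],
  [-2.8,-0.45,0.1,-1],
  [-2.8,-0.5,0.1,-1],
  [-2.8,-0.55,0.1,-1],
  [-2.8,-0.6,0.1,-1],
  [-2.8,-0.65,0.1,-1],
])

```text
clock: 15.1
tool_pos: [0.5475, -0.0277, 0.2049]
eef_rot: [[-0.229, 0.973, -0.001], [0.973, 0.229, -0.0], [0.0, -0.001, -1.0]]
wrist_force: [0.4, -0.0, -0.9]
opening: 0.166
grip_force: 30.0
```

Emit:
arm_command([
  [-2.8,-0.7,0.1,-1],
  [-2.75,-0.75,0.1,-1],
  [-2.75,-0.8,0.1,-1],
  [-2.75,-0.85,0.1,-1],
  [-2.7,-0.9,0.1,-1],
  [-2.7,-0.95,0.1,-1.3],
  [-1.4,-0.8,0,-1],
  [0,0,0,0],
])

```text
clock: 16.1
tool_pos: [0.5414, -0.2149, 0.1988]
eef_rot: [[-0.349, 0.937, -0.001], [0.937, 0.349, 0.0], [0.001, -0.001, -1.0]]
wrist_force: [0.2, -0.2, 0.3]
opening: 0.17
grip_force: 30.0
```

Emit:
arm_command([
  [0,0,0,0],
  [0,0,0,0],
  [0,0,0,0],
])

```text
clock: 16.48
tool_pos: [0.5423, -0.2132, 0.1995]
eef_rot: [[-0.351, 0.936, 0.0], [0.936, 0.351, -0.0], [-0.0, 0.0, -1.0]]
wrist_force: [-0.4, 0.4, -0.9]
opening: 0.17
grip_force: 30.0
```

Run:
```python
from h import *
c,p,R=wcap('w4.png');print(pose(),ctrl.state()['opening'])
g=np.array([.543,-.212]);a=.357;G=lambda x,y,z:[*(g+rot(a)@[x,y]),z]
print('snout axis ends',[wproj(c,G(0,y,.105),p,R) for y in (.058,-.058)])
print('housing tops +y',[wproj(c,G(x,.095+y,.14),p,R) for x in(-.035,.035) for y in(-.025,.025)])
print('housing tops -y',[wproj(c,G(x,-.095+y,.14),p,R) for x in(-.035,.035) for y in(-.025,.025)])
print('base',[wproj(c,G(x,y,.018),p,R) for x in(-.05,.05) for y in(-.13,.13)])
cv2.imwrite('pics/w4b.png',cv2.resize(cv2.imread('pics/w4.png'),(800,600),interpolation=2))
t=cap('top','t4.png');d=cap('side','s4.png')
print('top: gauge hous',[[proj(t,G(x,s*.095+y,.14)) for x in(-.035,.035) for y in(-.025,.025)] for s in (1,-1)])
```

```text
(array([ 0.54231868, -0.21326548,  0.19947784]), np.float64(110.57238134716515)) 0.1658263511869156
snout axis ends [[253.2, 130.8], [252.8, 247.1]]
housing tops +y [[209.9, 118.5], [209.8, 57.7], [297.0, 118.8], [297.4, 58.0]]
housing tops -y [[217.9, 315.8], [215.2, 274.2], [287.3, 315.9], [290.4, 274.3]]
base [[216.3, 266.6], [211.5, 69.0], [288.4, 266.8], [294.5, 69.3]]
top: gauge hous [[[329.2, 215.3], [307.9, 223.6], [317.3, 185.4], [296.1, 193.7]], [[409.5, 183.7], [388.4, 191.9], [397.4, 154.1], [376.4, 162.3]]]
```

View pics/w4b.png

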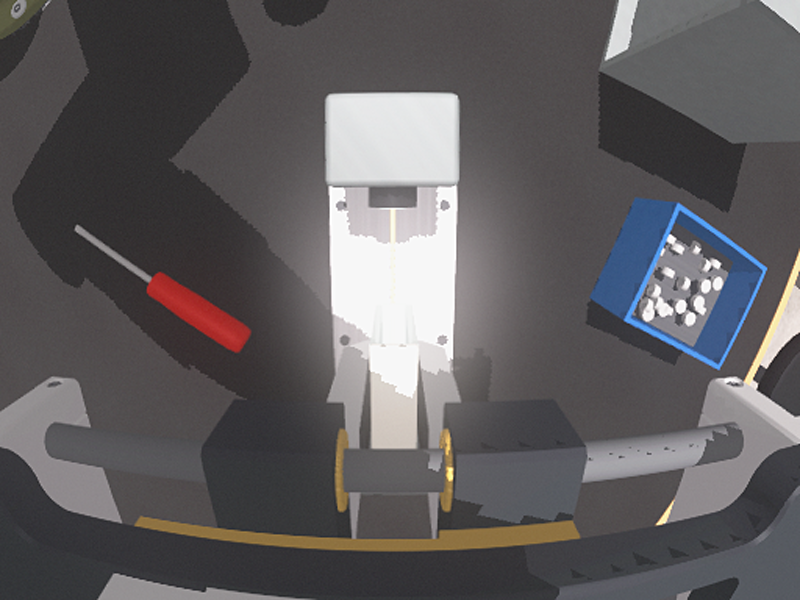

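The wrist view shows the beam vertical at column ~392 (800 px view), the +y housing at (326–459, 94–186), and the cell centred on the beam to within about 1 mm. I'll lower it.

Emit:
arm_command([
  [0.1,-0.07,1,0],
  [0,0,2,0],
  [0,0,2,0],
  [0,0,2,0],
  [0,0,2,0],
  [0,0,1,0],
  [0,0,0.55,0],
  [0,0,0,0],
])

```text
clock: 17.62
tool_pos: [0.5413, -0.213, 0.094]
eef_rot: [[-0.351, 0.936, 0.0], [0.936, 0.351, -0.0], [-0.0, 0.0, -1.0]]
wrist_force: [0.4, 0.3, -0.3]
opening: 0.167
grip_force: 30.0
```

Emit:
arm_command([
  [0,0,0,0],
  [0,0,0,0],
  [0,0,0,0],
  [0,0,0,0],
  [0,0,0,0],
  [0,0,0,0],
])

```text
clock: 18.38
tool_pos: [0.5412, -0.213, 0.0939]
eef_rot: [[-0.351, 0.936, -0.0], [0.936, 0.351, 0.0], [0.0, -0.0, -1.0]]
wrist_force: [0.6, -0.3, -0.3]
opening: 0.167
grip_force: 30.0
```

Run:
```python
from h import *
s=ctrl.state();print(pose(),s['opening'],s['grip_force'],s['wrist_force'])
c=cap('side','s5.png');cv2.imwrite('pics/s5b.png',cv2.resize(c['frame'][80:280,150:400,::-1],(750,600),interpolation=2))
print(proj(c,[.542,-.2125,.105]))
```

```text
(array([ 0.54121927, -0.21297738,  0.09393904]), np.float64(110.54040070359292)) 0.1665078889163028 29.99995619058609 [ 0.58718074 -0.28096124 -0.26827612]
[287.4, 148.7]
```

View pics/s5b.png

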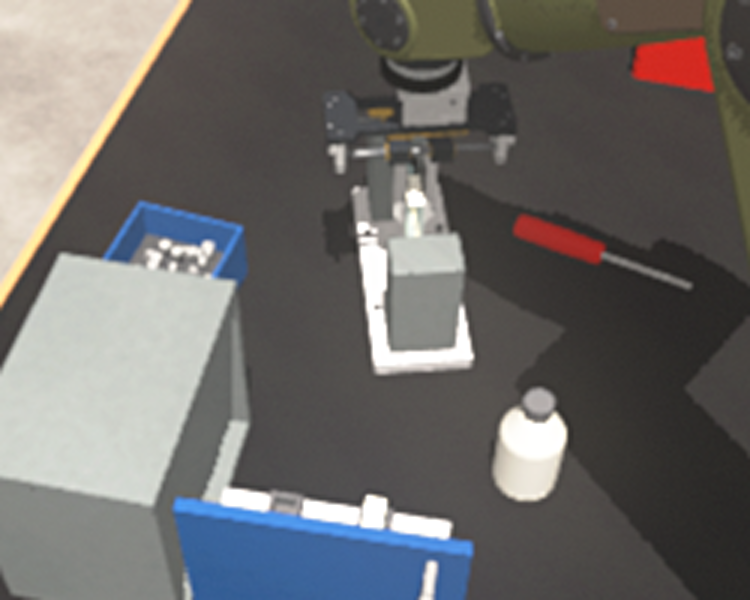

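The cell is in the gap above the gauge base at about (415,205). The door is open, the short cell is in its pocket at (375,512), and the bystanders haven't moved.

```bash
python3 -c "
from h import *
print(ticket.sign_off())"
```

```text
the job is handed in; nothing more can be done
None
```

I handed the job in with the tall cell held by its frosted faces, upright and still in the gauge gap and, by my measurements, within about 1 mm of the beam. The door is open about 87° (1.5 rad), and in the last picture the short cell is in its pocket and the bin, bottle and screwdriver are unmoved. It took about 18 s of the 64 s; sign-off returned no verdict.

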